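# Ready a dish and crack open the drying chamber

### The job

Set the open sample dish from the notebook level on the two narrow steel loading rails in front of the drying chamber, between their upturned ends and the shut lid, and let it go there. Then take the lid by its black bar handle, pull it up past the tight grip of the rubber gasket until that lets go, and finish while holding the lid still, just ajar - about 3 cm at its front edge, enough for me to push the dish in along the rails - and never swing it wide open, or the dry air is lost. Keep the dish level all the way and leave the other things where they stand.

Things in the scene. Friction and masses are not known exactly. Their poses are not given: they have to be found in the camera images.
- dish: open, clear round dish, 60 mm in diameter, 13 mm high, 30 g, with a few small coloured samples; lies on the blue notebook at the start. Origin: centre of its underside; z up
- notebook: closed blue notebook, 150 x 113 x 12 mm, fixed to the bench; it and the tip box may have changed sides. Origin: centre of its underside
- chamber: bench drying chamber, heavy, does not move: grey tub 170 (x) x 190 (y) mm, black gasket on the rim at 88 mm, a round gauge on its front, two steel loading rails in front. Origin: centre of its underside; -x is its front (rails, lid handle), +x its back (hinge), z up
- load_rest (a point): where the middle of the dish's underside belongs: on top of the rails, 90 mm above the bench, 134 mm in front of the chamber's middle. Axes as the chamber's. Rails: two 6 mm rods along x, 18 mm either side of this point; their upturned ends stand 9 mm higher, 48 mm in front of it; the shut lid's front edge is 45 mm behind it. Nothing lies beside the rails at that height
- lid_angle (a joint): angle of the lid about its rear hinge, rad: 0 shut (start), grows as the front rises; 0.11 = 20 mm gap at the front edge, 0.165 = 30 mm, 0.24 = 44 mm. Tight gasket: the upward pull at the handle peaks at 14 to 20 N (more when pulled fast) within the first 2 mm, then fades; free after 7 mm. The lid then weighs about 2.5 N at the handle and falls back when let go
- lid: lid of the chamber: blue frame 181 x 198 x 16 mm round a clear panel, with a black arched bar handle on its front. Origin: middle of its hinge axis, 96 mm behind the chamber's middle and 88 mm above the bench; axes as the chamber's when shut
- handle_grip (a point): centre of the straight part of the handle's bar: round, 12 mm thick, 74 mm long along y, 34 mm above the lid's top, 28 mm clear under it; 76 mm in front of the chamber's middle and 138 mm above the bench when shut; 172 mm in front of and 50 mm above the hinge axis
- lid_front_edge (a point): middle of the lower front edge of the blue lid frame, 185 mm in front of the hinge; 88 mm above the bench when shut
- tip_box: loose purple pipette tip box with a clear lid, 76 x 109 x 70 mm; a bystander. Origin: centre of its underside
- pink_bottle: loose bottle with pink liquid and a blue cap, 56 mm in diameter, 111 mm high, on the right; a bystander. Origin: centre of its underside
Mind the look-alikes: they are no part of the job. Leave any red or yellow look-alike of the dish alone.

How it is judged:
By the outcome, as a careful person would: the job done as asked, in the order asked, and still so for the second after the job is handed in, while the arm keeps its last pose, push and grip.
It also fails if it takes over 53 s, if anything falls off the work surface, if the arm or the gripper's body presses on something with over 40 N, if the wrist force passes 120 N, or if a joint passes its speed limit or range.

### The arm

A 6-joint arm with a two-finger parallel gripper is mounted at the origin on the work surface; the furniture and walls round the work are solid. World frame = base frame: x ahead of the robot, y to its left, z up, the work surface at z = 0. Lengths are in m, angles in degrees, forces in N, time in s.
With the tool pointing down it reaches from about 0.35 to 0.725 m from the base axis. Payload 4.3 kg.
Tool frame: the origin (TCP) lies between the finger pads, 19 mm behind the fingertips; this is the grasp point; z points along the fingers, y is the line along which they close (so a half turn about z gives the same grasp; the last joint's range is limited). The gripper opens to 85 mm and grips with 20 to 120 N. Pads are 22 mm wide; open, the fingers measure 114 mm over their backs; the gripper's body (76 mm by 85 mm) begins 54 mm behind the grasp point. The pads swing forward as they close: fully open they stand 13 mm farther back than shut.
Start: joints at [68.394, 21.618, 4.641, 73.018, 0, 83.68], TCP at [0.152, 0.555, 0.25] pointing down, gripper open.
Joint ranges: [-156.06, 156.06], [-48.1, 94.91], [-58.44, 69.94], [-101.28, 121.22], [-78.64, 73.56], [-180, 180]. Speed limits (degrees/s): [147.25, 147.25, 180, 180, 180, 180].

### API

Orientations are given as a 3x3 rotation matrix whose columns are the frame's x, y, z axes.
In Python, from cell import env, optics gives the robot as it stands.
- The arm moves only by the tool carry_out, never from a script. Its argument "plan" is text: rows parted by semicolons, each of 4 numbers parted by spaces: the shift along the world's x, y, z in shares of 600 mm (1.0 is 600 mm), then the turn about the world's z in a scale on which 1.0 is 120 degrees. In form: dx dy dz twist; .... A call has 1 to 8 rows; each row is the pose to reach, as a shift and turn from the pose commanded when the call began; what a row does not reach only later rows make up. A row lasts 1/10 s, in which the tool goes at most 50 mm and 8.59 degrees, less where a joint would pass 70% of its speed; a pose out of reach is approached as far as the arm can. A shift or turn number past 1, either way, is cut back to 1. A call with a gripper value outside its range is refused whole. "fingers" is the opening, from -1 (shut) to 1 (fully open), set as the call begins (left out, the last holds). The fingers move at their own pace and stop on an object; "squeeze" is the grip in N (left out, the last holds). Time passes only in rows, so rows that repeat a pose let the fingers close. It gives the time, the measured TCP pose, the force, the opening and the grip force at its end, in the units of the state.
- env.get_obs(): the state, without advancing time (a new reading comes with each control period).
- optics.get_image(name): name is "scene" or "top"; returns a dict with "img" (480x640x3 uint8, blue, green, red), "camera_matrix" (3x3 intrinsics, pixels), "eye" and "rotation" of the camera in the world. Camera axes: x right, y down, z forward; pixel columns grow to the right and rows downward; lengths in m; the calibration is good to about 2 mm. A picture is of the moment at which its call begins. There is no depth.
- env.finish_job(): hands the job in; it is judged then, once.
The state is a dict: "time_s": time; "joint_pos": joint angles; "joint_velocities": joint speeds; "joint_torque": joint torques, N m; "ee_pos": TCP position; "tcp_rot": TCP orientation; "wrist_force": force on the tool from outside, world axes, zero at the start; "torque": the same for the moment, N m; "finger_gap": finger opening in m; "grip_force": force on a finger pad.
Only numpy, scipy, OpenCV 4.12 (cv2) and the standard library are available. Lean on these libraries where they do the work, as an engineer would, in place of code of your own. Each camera call takes 0.05 s, during which the arm holds its last target. There are 200 camera calls.

## Working session

There is one attempt and no reset: what is moved stays moved. The work goes in short steps, Python scripts to look and compute and a tool call to move; the robot and the scene stay as the last step left them, time stands still between calls to the robot, and variables do not carry over. Pictures are saved under pics/ and viewed, at most 10 in all, crops included, and the job is handed in when it is done.

Besides the shell and the picture viewer there is one more tool, called after "Call:" as a command line: name --argument value ..., lists and objects as JSON in quotes. carry_out: Moves the arm, as the interface text tells. Its arguments: {"type":"object","properties":{"plan":{"type":"string"},"fingers":{"type":"number"},"squeeze":{"type":"number"}},"required":["plan"]}

```bash
mkdir -p pics; ls; cat > h.py <<'E'
import numpy as np, cv2
from cell import env, optics
def cam(n):
    d=optics.get_image(n); return d
def ray(d,u,v):
    r=np.linalg.inv(np.array(d["camera_matrix"]))@[u,v,1.]; return np.array(d["eye"]),np.array(d["rotation"])@r
def onz(d,u,v,z):
    e,r=ray(d,u,v); return e+r*(z-e[2])/r[2]
def proj(d,p):
    q=np.array(d["camera_matrix"])@(np.array(d["rotation"]).T@(np.array(p)-np.array(d["eye"]))); return q[:2]/q[2]
E
python3 - <<'E'
from h import *
for n in("scene","top"):
    d=cam(n); cv2.imwrite(f"pics/{n}0.png",d["img"]); print(n,d["eye"],d["rotation"],d["camera_matrix"])
print(env.get_obs())
E
```

```text
pics
scene [0.30823015 0.59880937 0.9187621 ] [[-0.9146836  -0.31421831  0.25420614]
 [-0.40411611  0.70068376 -0.58799017]
 [ 0.00663917 -0.64055376 -0.76788463]] [[473.7877087    0.         321.9445229 ]
 [  0.         473.7877087  243.67812476]
 [  0.           0.           1.        ]]
top [ 0.51431689 -0.00774928  1.31704547] [[-0.02227178 -0.99811548  0.05717921]
 [-0.99952261  0.02100524 -0.02265674]
 [ 0.02141298 -0.05765652 -0.99810681]] [[484.33713709   0.         331.24613868]
 [  0.         484.33713709 239.4883255 ]
 [  0.           0.           1.        ]]
{'time_s': 0.1, 'joint_pos': array([6.83953224e+01, 2.16584836e+01, 4.57186685e+00, 7.30186093e+01,
       1.09369422e-03, 8.36806056e+01]), 'joint_velocities': array([-0.01608225, -0.03824124,  0.19904237, -0.02405556, -0.01820068,
       -0.05274323]), 'joint_torque': array([ 5.51341782e-04, -4.64694965e+01,  2.70581639e+01,  1.20617743e-02,
       -2.21269761e-05,  1.15758112e-05]), 'ee_pos': array([0.15136823, 0.55415369, 0.24915523]), 'tcp_rot': array([[-9.64625083e-01,  2.63624673e-01, -6.93962718e-04],
       [ 2.63625494e-01,  9.64623609e-01, -1.70048891e-03],
       [ 2.21121989e-04, -1.82328052e-03, -9.99998313e-01]]), 'wrist_force': array([-0.07894119, -0.15567006,  1.14153921]), 'torque': array([ 0.06222651, -0.00454458, -0.01349618]), 'grip_force': 0.0, 'finger_gap': 0.08525777234517667}
```

View pics/scene0.png

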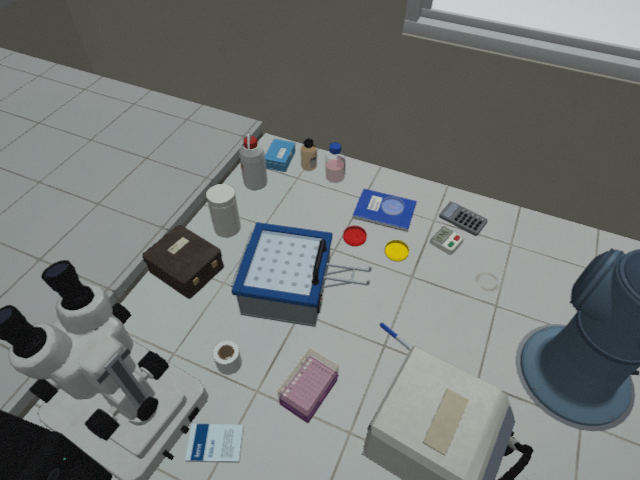

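View pics/top0.png

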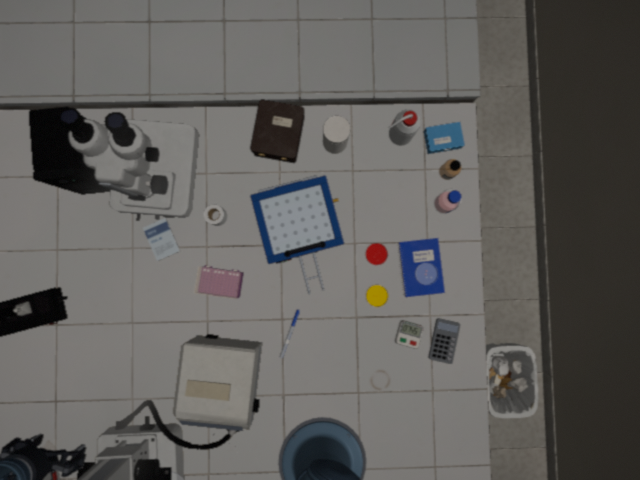

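The scene shows four possible dishes:
- the clear dish on the blue notebook, scene (393,206) / top (427,273)
- the red one, scene (355,236)
- the yellow one, scene (397,250)
- a clear ring on the bare bench, scene (487,281) / top (380,380)

By the description I want the one on the notebook. The chamber handle is at scene (320,260) and the rails are at (347,275). Next I'll check close crops.

```bash
python3 - <<'E'
import cv2, numpy as np
s=cv2.imread("pics/scene0.png");t=cv2.imread("pics/top0.png")
a=cv2.resize(s[180:240,345:425],(400,300),interpolation=cv2.INTER_CUBIC)   #5x
b=cv2.resize(t[230:305,390:490],(400,300),interpolation=cv2.INTER_CUBIC)   #4x
c=cv2.resize(s[215:335,225:385],(400,300),interpolation=cv2.INTER_CUBIC)   #2.5x
e=cv2.resize(t[170:302,240:360],(400,300),interpolation=cv2.INTER_CUBIC)
e=cv2.resize(t[170:302,230:406],(400,300),interpolation=cv2.INTER_CUBIC)
cv2.imwrite("pics/c1.png",np.vstack([np.hstack([a,b]),np.hstack([c,e])]))
E
```

```text
(no output)
```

View pics/c1.png

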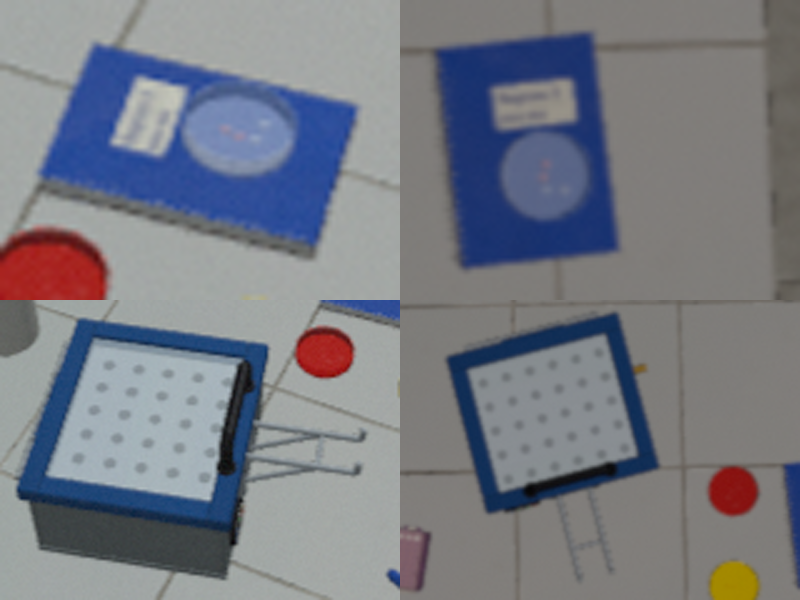

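The crop confirms it: the clear dish with small samples lies on the blue notebook, at top about (426,274) and scene (393,206). The other views show the lid, its black handle at top (293–320, 249) and the two rails.

```bash
cat > m.py <<'E'
from h import *
from scipy.spatial import ConvexHull
def big(m,roi):
    x0,y0,x1,y1=roi; k=np.zeros_like(m); k[y0:y1,x0:x1]=m[y0:y1,x0:x1]
    c=max(cv2.findContours(k,cv2.RETR_EXTERNAL,cv2.CHAIN_APPROX_NONE)[0],key=cv2.contourArea); return c
def lid(d,roi,z=.104):
    h=cv2.cvtColor(d["img"],cv2.COLOR_BGR2HSV); m=cv2.inRange(h,(100,140,40),(125,255,255))
    c=big(m,roi)[:,0,:]; P=np.array([onz(d,u,v,z)[:2] for u,v in c])
    r=cv2.minAreaRect((P*1000).astype(np.float32)); return r,cv2.boxPoints(r)
if __name__=="__main__":
    t=cam("top"); s=cam("scene")
    r,b=lid(t,(240,165,350,275)); print("lid top",r,b.round(1).tolist())
    r,b=lid(s,(225,215,340,325)); print("lid scene",r,b.round(1).tolist())
    for n,d,roi in(("top",t,(395,232,450,300)),("scene",s,(350,185,420,232))):
        h=cv2.cvtColor(d["img"],cv2.COLOR_BGR2HSV)
        blue=cv2.inRange(h,(105,60,40),(125,255,255))
        c=big(blue,roi); P=np.array([onz(d,*q,.012)[:2] for q in cv2.convexHull(c)[:,0,:]]); print(n,"notebook",cv2.minAreaRect((P*1000).astype(np.float32)))
        m=cv2.inRange(h,(100,40,90),(130,165,255)); x0,y0,x1,y1=roi
        k=np.zeros_like(m);k[y0:y1,x0:x1]=m[y0:y1,x0:x1]; k=cv2.morphologyEx(k,cv2.MORPH_OPEN,np.ones((3,3)))
        for q in cv2.findContours(k,cv2.RETR_EXTERNAL,cv2.CHAIN_APPROX_NONE)[0]:
            if cv2.contourArea(q)>80:
                e=cv2.fitEllipse(cv2.convexHull(q)); print(n,"dish",cv2.contourArea(q),np.round(e[0],1),np.round(e[1],1),onz(d,*e[0],.0185 if n=="scene" else .025).round(4))
        g=d["img"].max(2); blk=(g<45).astype(np.uint8)*255
        c=big(blk,(275,230,335,260) if n=="top" else (308,232,332,290)); R=cv2.minAreaRect(c); print(n,"handle",R)
        bx=cv2.boxPoints(R); L=sorted([(np.linalg.norm(bx[i]-bx[(i+1)%4]),tuple((bx[i]+bx[(i+1)%4])/2)) for i in range(4)])[:2]
        print([onz(d,*q,.138).round(4).tolist() for _,q in L], onz(d,*R[0],.138).round(4))
E
python3 m.py
```

```text
lid top ((637.0458984375, 50.52430725097656), (180.42459106445312, 192.4742889404297), 13.901981353759766) [[526.4000244140625, 122.30000305175781], [572.5999755859375, -64.5999984741211], [747.7000122070312, -21.200000762939453], [701.5, 165.60000610351562]]
lid scene ((632.534912109375, 55.860809326171875), (181.57089233398438, 201.43629455566406), 13.692361831665039) [[520.5, 132.1999969482422], [568.2000122070312, -63.5], [744.5999755859375, -20.5], [696.9000244140625, 175.1999969482422]]
top notebook ((509.50384521484375, -279.1357727050781), (150.13882446289062, 108.06937408447266), 5.151492118835449)
top dish 432.0 [425.7 273. ] [23.8 24.7] [ 0.4934 -0.2877  0.025 ]
top handle ((304.107421875, 248.88682556152344), (5.08523416519165, 41.48480224609375), 74.47589111328125)
[[0.5479, 0.0808, 0.138], [0.5728, -0.0169, 0.138]] [0.5603 0.032  0.138 ]
scene notebook ((506.6915588378906, -278.4794921875), (149.42349243164062, 107.7533187866211), 5.039464950561523)
scene dish 375.0 [392.3 205.2] [20.8 24.4] [ 0.4893 -0.2888  0.0185]
scene handle ((318.7465515136719, 261.944580078125), (7.113053321838379, 45.120574951171875), 12.33908748626709)
[[0.5678, -0.0102, 0.138], [0.5389, 0.1037, 0.138]] [0.5528 0.0489 0.138 ]
```

Units first: shifts go in shares of 600 mm and turns go in shares of 120 degrees. So -255 mm / 600 = -0.425, 225 mm / 600 = 0.375, 0.508 rad / 2.0944 = 0.2426.

Call:
carry_out --plan "0.0333 -0.0167 0.05 0.0239; 0.1 -0.05 0.1 0.0573; 0.1667 -0.1 0.1333 0.0859; 0.2333 -0.1667 0.1333 0.1194; 0.2833 -0.2333 0.1333 0.1528; 0.3333 -0.3 0.1333 0.1814; 0.375 -0.3667 0.1333 0.2149; 0.4133 -0.425 0.1333 0.2426" --fingers 1 --squeeze 25

```text
time_s: 1.0
ee_pos: [0.399, 0.2999, 0.3299]
tcp_rot: [[-0.97, -0.242, -0.0], [-0.242, 0.97, 0.0], [0.0, 0.0, -1.0]]
wrist_force: [1.2, 0.2, 0.3]
finger_gap: 0.0855
grip_force: 0.0
```

To row units: -380 mm / 600 = -0.6333, -332 mm / 600 = -0.5533.

Call:
carry_out --plan "0.025 -0.075 0 0; 0.0417 -0.155 0 0; 0.0583 -0.2333 0 0; 0.0667 -0.3133 0 0; 0.075 -0.3933 0 0; 0.0833 -0.4733 0 0; 0.0917 -0.5533 0 0; 0.1 -0.6333 0 0"

```text
time_s: 1.8
ee_pos: [0.458, -0.0802, 0.33]
tcp_rot: [[-0.971, -0.239, 0.0], [-0.239, 0.971, 0.0], [-0.0, 0.0, -1.0]]
wrist_force: [0.9, 0.6, 0.0]
finger_gap: 0.0854
grip_force: 0.0
```

To row units: -210 mm / 600 = -0.35, -208 mm / 600 = -0.3467.

Call:
carry_out --plan "0.0083 -0.0667 -0.0167 0; 0.0167 -0.1333 -0.0667 0; 0.025 -0.2 -0.1333 0; 0.0333 -0.2583 -0.2 0; 0.0417 -0.3083 -0.25 0; 0.05 -0.3417 -0.3 0; 0.0517 -0.3467 -0.3333 0; 0.0517 -0.3467 -0.35 0"

```text
time_s: 2.6
ee_pos: [0.4879, -0.2862, 0.1173]
tcp_rot: [[-0.971, -0.237, -0.003], [-0.237, 0.971, 0.003], [0.003, 0.003, -1.0]]
wrist_force: [0.2, -0.3, -0.1]
finger_gap: 0.0852
grip_force: 0.0
```

```bash
python3 - <<'E'
from h import *
s=cam("scene");t=cam("top");print(env.get_obs()["ee_pos"])
for n,d in(("s",s),("t",t)):
  for off in((0,0,0),):
    print(n,[proj(d,(.4915+a,-.288+b,.025)).round(1).tolist() for a,b in((0,0),(.03,0),(-.03,0),(0,.03),(0,-.03))])
a=cv2.resize(s["img"][130:250,320:480],(800,600),interpolation=cv2.INTER_CUBIC)
b=cv2.resize(t["img"][220:310,380:500],(800,600),interpolation=cv2.INTER_CUBIC)
cv2.imwrite("pics/g1.png",cv2.resize(np.hstack([a,b]),(800,300),interpolation=cv2.INTER_AREA))
E
```

```text
[ 0.48806174 -0.28523072  0.11847883]
s [[391.7, 203.5], [381.0, 200.2], [402.6, 206.8], [388.1, 210.9], [395.3, 196.2]]
t [[425.9, 273.7], [425.5, 262.4], [426.3, 284.9], [414.7, 273.9], [437.0, 273.4]]
```

View pics/g1.png

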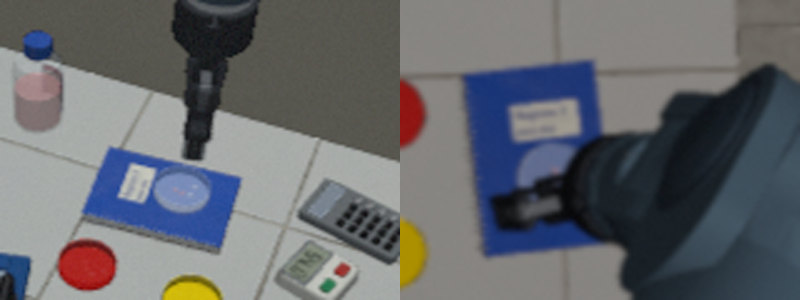

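To row units: -84 mm / 600 = -0.14, -78 mm / 600 = -0.13.

Call:
carry_out --plan "0 0 -0.0333 0; 0 0 -0.0667 0; 0 0 -0.1 0; 0 0 -0.1167 0; 0 0 -0.13 0; 0 0 -0.14 0; 0 0 -0.14 0; 0 0 -0.14 0"

```text
time_s: 3.5
ee_pos: [0.4897, -0.2866, 0.0367]
tcp_rot: [[-0.971, -0.239, 0.001], [-0.239, 0.971, -0.0], [-0.001, -0.001, -1.0]]
wrist_force: [0.7, -0.0, 0.2]
finger_gap: 0.0856
grip_force: 0.0
```

To row units: -4 mm / 600 = -0.0067, -2 mm / 600 = -0.0033.

Call:
carry_out --plan "0.0017 -0.0017 -0.0033 0; 0.0017 -0.0017 -0.0067 0; 0.0017 -0.0017 -0.0067 0; 0.0017 -0.0017 -0.0067 0"

```text
time_s: 3.9
ee_pos: [0.4902, -0.2873, 0.032]
tcp_rot: [[-0.971, -0.239, -0.0], [-0.239, 0.971, 0.0], [0.0, 0.0, -1.0]]
wrist_force: [0.6, -0.2, 0.4]
finger_gap: 0.0851
grip_force: 0.0
```

Call:
carry_out --plan "0 0 0 0; 0 0 0 0; 0 0 0 0; 0 0 0 0; 0 0 0 0; 0 0 0 0; 0 0 0 0; 0 0 0 0" --fingers -1 --squeeze 25

```text
time_s: 4.7
ee_pos: [0.4903, -0.2873, 0.0325]
tcp_rot: [[-0.971, -0.239, 0.0], [-0.239, 0.971, -0.0], [-0.0, -0.0, -1.0]]
wrist_force: [-1.1, 0.7, 5.5]
finger_gap: 0.0577
grip_force: 26.6
```

To row units: 36 mm / 600 = 0.06, 32 mm / 600 = 0.0533.

Call:
carry_out --plan "0 0 0.0017 0; 0 0 0.005 0; 0 0 0.01 0; 0 0 0.0167 0; 0 0 0.0267 0; 0 0 0.04 0; 0 0 0.0533 0; 0 0 0.06 0"

```text
time_s: 5.5
ee_pos: [0.4909, -0.2878, 0.0694]
tcp_rot: [[-0.971, -0.239, 0.001], [-0.239, 0.971, -0.001], [-0.001, -0.001, -1.0]]
wrist_force: [-0.8, -0.5, -0.8]
finger_gap: 0.0575
grip_force: 26.7
```

```bash
python3 - <<'E'
from h import *
s=cam("scene");o=env.get_obs();print(o["ee_pos"],o["wrist_force"],o["finger_gap"],o["grip_force"])
cv2.imwrite("pics/g2.png",cv2.resize(s["img"][150:240,340:460],(800,600),interpolation=cv2.INTER_CUBIC))
E
```

```text
[ 0.49110086 -0.28792552  0.06972482] [ 0.05955414 -0.24370936 -0.24684762] 0.057617328782964675 26.737887481649523
```

View pics/g2.png

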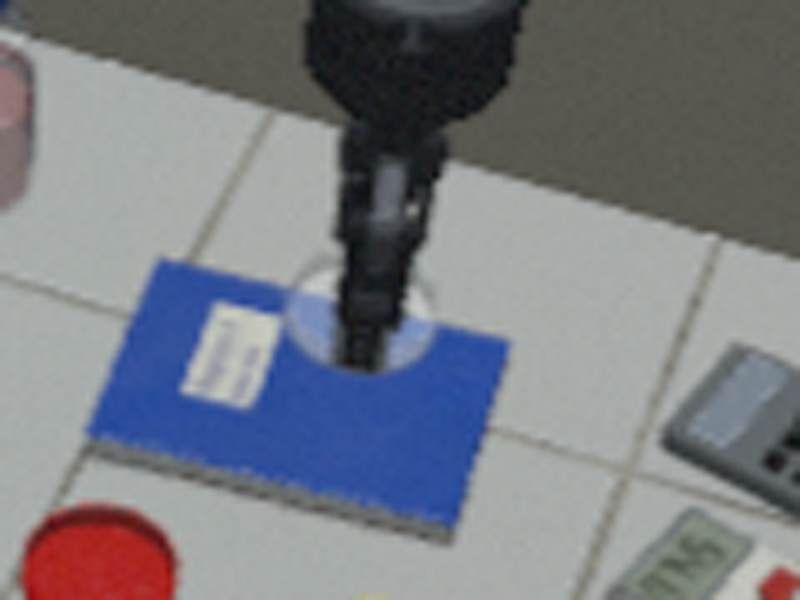

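The dish is held centred and level (scene about 394,198), so I'm lifting it and carrying it across.

Call:
carry_out --plan "0 0 0.0133 0; 0 0 0.0333 0; 0 0 0.0583 0; 0 0 0.0833 0; 0 0 0.1083 0; 0 0 0.1333 0; 0 0 0.1533 0; 0 0 0.1667 0"

```text
time_s: 6.35
ee_pos: [0.4907, -0.2876, 0.1696]
tcp_rot: [[-0.971, -0.239, 0.001], [-0.239, 0.971, -0.001], [-0.001, -0.001, -1.0]]
wrist_force: [0.6, 0.8, -0.5]
finger_gap: 0.0577
grip_force: 26.8
```

Call:
carry_out --plan "0 0.0083 0 0; 0.0017 0.025 0 0; 0.0033 0.05 0 0; 0.005 0.0833 0 0; 0.0067 0.125 0 0; 0.0083 0.1667 0 0; 0.01 0.2083 0 0; 0.0117 0.25 0 0"

```text
time_s: 7.15
ee_pos: [0.4963, -0.1347, 0.1672]
tcp_rot: [[-0.971, -0.24, -0.002], [-0.24, 0.971, 0.001], [0.001, 0.002, -1.0]]
wrist_force: [-0.1, 0.7, -0.3]
finger_gap: 0.0577
grip_force: 26.8
```

To row units: 159 mm / 600 = 0.265, 153 mm / 600 = 0.255.

Call:
carry_out --plan "0.0017 0.0417 0 0; 0.0033 0.0833 0 0; 0.005 0.125 0 0; 0.0067 0.1667 0 0; 0.0083 0.205 0 0; 0.0083 0.235 0 0; 0.0083 0.255 0 0; 0.0083 0.265 0 0"

```text
time_s: 7.95
ee_pos: [0.5013, 0.0233, 0.1675]
tcp_rot: [[-0.971, -0.241, -0.001], [-0.241, 0.971, 0.0], [0.001, 0.001, -1.0]]
wrist_force: [0.0, -0.6, -0.8]
finger_gap: 0.0573
grip_force: 26.8
```

To row units: -25 mm / 600 = -0.0417, -22 mm / 600 = -0.0367.

Call:
carry_out --plan "0 0 -0.0067 0; 0 0 -0.0167 0; 0 0 -0.0267 0; 0 0 -0.0367 0; 0 0 -0.0417 0; 0 0 -0.0417 0"

```text
time_s: 8.55
ee_pos: [0.5017, 0.0214, 0.1423]
tcp_rot: [[-0.971, -0.238, -0.001], [-0.238, 0.971, 0.0], [0.001, 0.001, -1.0]]
wrist_force: [-0.3, 0.7, 0.4]
finger_gap: 0.0573
grip_force: 26.8
```

```bash
python3 - <<'E'
from h import *
s=cam("scene");t=cam("top");o=env.get_obs();print(o["ee_pos"],o["wrist_force"],o["finger_gap"],o["time_s"])
for n,d in(("s",s),("t",t)): print(n,proj(d,(.504,.0196,.09)),proj(d,o["ee_pos"]))
a=cv2.resize(s["img"][205:310,260:400],(800,600),interpolation=cv2.INTER_CUBIC)
b=cv2.resize(t["img"][215:305,260:380],(800,600),interpolation=cv2.INTER_CUBIC)
cv2.imwrite("pics/g3.png",cv2.resize(np.hstack([a,b]),(800,300),interpolation=cv2.INTER_AREA))
E
```

```text
[0.50230871 0.02153263 0.14301823] [ 0.32051732 -0.95014156  0.07439606] 0.057531860041372625 8.65
s [344.78558532 272.98485508] [346.30457251 258.80648502]
t [310.11479285 271.79788215] [308.84290223 272.71293011]
```

View pics/g3.png

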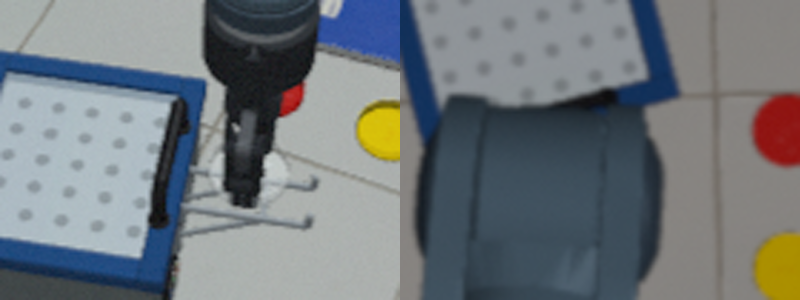

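The dish is level over the rails. Scene pixel (345,273) for the rest point falls midway between the rails, so I'm lowering it.

To row units: -28 mm / 600 = -0.0467, -27 mm / 600 = -0.045.

Call:
carry_out --plan "0.0017 -0.0017 -0.0083 0; 0.0017 -0.0017 -0.0183 0; 0.0017 -0.0017 -0.0283 0; 0.0017 -0.0017 -0.0367 0; 0.0017 -0.0017 -0.0417 0; 0.0017 -0.0017 -0.045 0; 0.0017 -0.0017 -0.0467 0; 0.0017 -0.0017 -0.0467 0"

```text
time_s: 9.45
ee_pos: [0.5033, 0.0207, 0.115]
tcp_rot: [[-0.971, -0.239, -0.0], [-0.239, 0.971, 0.0], [-0.0, 0.0, -1.0]]
wrist_force: [-0.0, 0.8, -0.4]
finger_gap: 0.0578
grip_force: 26.8
```

To row units: -2 mm / 600 = -0.0033, -1 mm / 600 = -0.0017.

Call:
carry_out --plan "0 0 -0.0017 0; 0 0 -0.0017 0; 0 0 -0.0033 0; 0 0 -0.0033 0"

```text
time_s: 9.85
ee_pos: [0.5032, 0.0207, 0.113]
tcp_rot: [[-0.971, -0.239, -0.0], [-0.239, 0.971, 0.0], [0.0, 0.0, -1.0]]
wrist_force: [0.1, 0.6, -0.2]
finger_gap: 0.0578
grip_force: 26.8
```

To row units: -1 mm / 600 = -0.0017.

Call:
carry_out --plan "0 0 -0.0017 0; 0 0 -0.0017 0"

```text
time_s: 10.05
ee_pos: [0.5034, 0.0207, 0.1122]
tcp_rot: [[-0.971, -0.239, 0.0], [-0.239, 0.971, 0.0], [-0.0, -0.0, -1.0]]
wrist_force: [-0.3, 0.8, 1.6]
finger_gap: 0.0579
grip_force: 27.0
```

To row units: -1 mm / 600 = -0.0017.

Call:
carry_out --plan "0 0 -0.0017 0; 0 0 -0.0017 0"

```text
time_s: 10.25
ee_pos: [0.5035, 0.0207, 0.1121]
tcp_rot: [[-0.971, -0.239, 0.001], [-0.239, 0.971, -0.0], [-0.001, -0.0, -1.0]]
wrist_force: [-2.3, -0.9, 9.0]
finger_gap: 0.0573
grip_force: 27.8
```

To row units: 1 mm / 600 = 0.0017.

Call:
carry_out --plan "0 0 0.0017 0; 0 0 0.0017 0; 0 0 0.0017 0"

```text
time_s: 10.55
ee_pos: [0.5035, 0.0207, 0.1122]
tcp_rot: [[-0.971, -0.239, 0.0], [-0.239, 0.971, 0.0], [-0.0, -0.0, -1.0]]
wrist_force: [-0.7, 0.1, 3.6]
finger_gap: 0.0578
grip_force: 27.2
```

Call:
carry_out --plan "0 0 0 0; 0 0 0 0; 0 0 0 0; 0 0 0 0; 0 0 0 0; 0 0 0 0" --fingers 0.75

```text
time_s: 11.15
ee_pos: [0.5032, 0.0207, 0.112]
tcp_rot: [[-0.971, -0.239, -0.0], [-0.239, 0.971, 0.0], [0.0, 0.0, -1.0]]
wrist_force: [-0.6, 0.2, 0.2]
finger_gap: 0.0748
grip_force: 0.0
```

To row units: 100 mm / 600 = 0.1667, 80 mm / 600 = 0.1333.

Call:
carry_out --plan "0 0 0.005 0; 0 0 0.0133 0; 0 0 0.025 0; 0 0 0.0417 0; 0 0 0.0667 0; 0 0 0.1 0; 0 0 0.1333 0; 0 0 0.1667 0"

```text
time_s: 11.95
ee_pos: [0.5034, 0.0207, 0.2138]
tcp_rot: [[-0.971, -0.239, 0.001], [-0.239, 0.971, -0.0], [-0.001, -0.0, -1.0]]
wrist_force: [1.3, -0.0, -0.2]
finger_gap: 0.0748
grip_force: 0.0
```

```bash
python3 - <<'E'
from h import *
s=cam("scene");o=env.get_obs();print(o["ee_pos"],o["wrist_force"],o["finger_gap"],o["time_s"])
cv2.imwrite("pics/g4.png",cv2.resize(s["img"][205:310,260:400],(800,600),interpolation=cv2.INTER_CUBIC))
E
```

```text
[0.50523558 0.02056199 0.21720559] [1.01543903 0.25317311 2.88572828] 0.07475172502779892 12.0
```

View pics/g4.png

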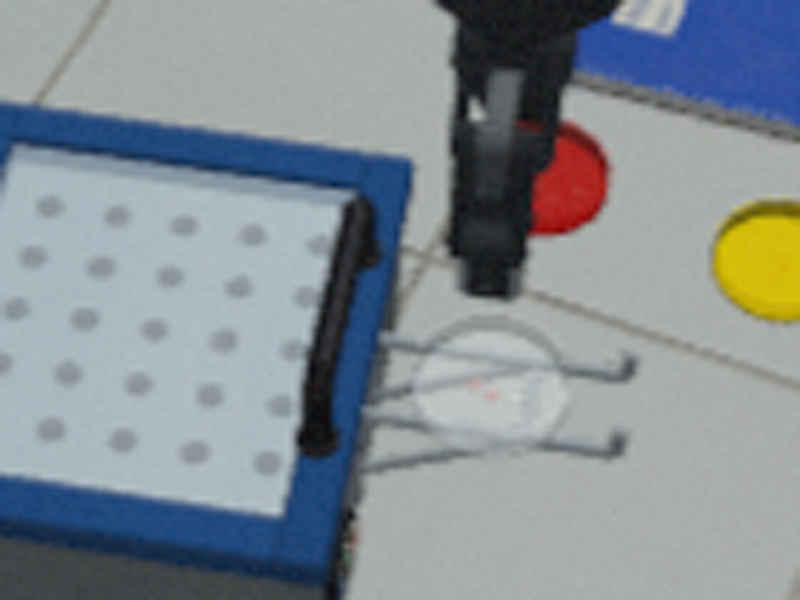

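The dish rests level across both rails at scene about (346,272), clear of the lid and the upturned ends. Next I turn the gripper to the handle.

To row units: 57 mm / 600 = 0.095, 52 mm / 600 = 0.0867, -1.12 rad / 2.0944 = -0.5348.

Call:
carry_out --plan "0.0083 0.0017 0.0167 -0.0668; 0.02 0.005 0.0167 -0.1337; 0.0333 0.0083 0.0167 -0.2005; 0.0467 0.0117 0.0167 -0.2674; 0.06 0.015 0.0167 -0.3342; 0.0733 0.0183 0.0167 -0.4011; 0.0867 0.02 0.0167 -0.4679; 0.095 0.0217 0.0167 -0.5348" --fingers 0 --squeeze 120

```text
time_s: 12.8
ee_pos: [0.5609, 0.0338, 0.2225]
tcp_rot: [[-0.634, 0.774, 0.001], [0.774, 0.634, 0.0], [-0.001, 0.001, -1.0]]
wrist_force: [-0.0, -0.7, 0.3]
finger_gap: 0.0427
grip_force: 0.0
```

To row units: -32 mm / 600 = -0.0533, -22 mm / 600 = -0.0367, -0.451 rad / 2.0944 = -0.2153.

Call:
carry_out --plan "0 0 0 -0.0668; 0 0 0 -0.1337; 0 0 0 -0.2005; 0 0 0 -0.2153; 0 0 -0.0167 -0.2153; 0 0 -0.0367 -0.2153; 0 0 -0.0533 -0.2153; 0 0 -0.0533 -0.2153"

```text
time_s: 13.6
ee_pos: [0.5586, 0.0338, 0.1875]
tcp_rot: [[-0.239, 0.971, -0.004], [0.971, 0.239, 0.0], [0.001, -0.004, -1.0]]
wrist_force: [-0.5, 0.0, 0.3]
finger_gap: 0.0428
grip_force: 0.0
```

```bash
python3 - <<'E'
from h import *
s=cam("scene");o=env.get_obs();print(o["ee_pos"],o["tcp_rot"].round(3).tolist(),o["finger_gap"],o["time_s"])
cv2.imwrite("pics/g5.png",cv2.resize(s["img"][195:300,250:390],(800,600),interpolation=cv2.INTER_CUBIC))
E
```

```text
[0.55913838 0.03376312 0.18853201] [[-0.239, 0.971, -0.003], [0.971, 0.239, 0.0], [0.001, -0.003, -1.0]] 0.04275533090551685 13.65
```

View pics/g5.png

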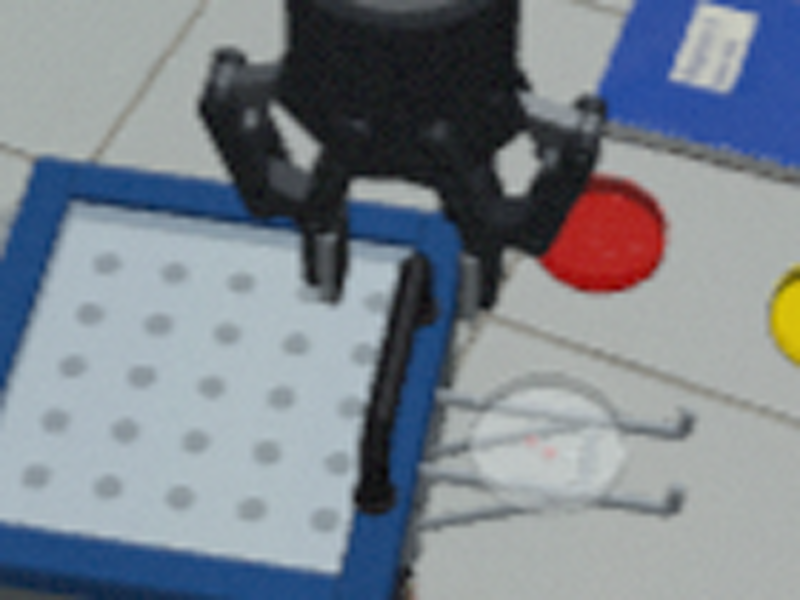

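The fingers straddle the bar: the tip midpoint is at crop (407,300) and drops onto the bar at about (392,370). Descending now.

To row units: -51 mm / 600 = -0.085, -49 mm / 600 = -0.0817.

Call:
carry_out --plan "0 0 -0.0167 0; 0 0 -0.0333 0; 0 0 -0.0483 0; 0 0 -0.0617 0; 0 0 -0.0733 0; 0 0 -0.0817 0; 0 0 -0.085 0; 0 0 -0.085 0"

```text
time_s: 14.45
ee_pos: [0.5602, 0.0337, 0.1388]
tcp_rot: [[-0.239, 0.971, -0.0], [0.971, 0.239, 0.0], [0.0, -0.0, -1.0]]
wrist_force: [-0.6, 1.3, -0.1]
finger_gap: 0.0427
grip_force: 0.0
```

Call:
carry_out --plan "0 0 0 0; 0 0 0 0; 0 0 0 0; 0 0 0 0" --fingers -0.45 --squeeze 20

```text
time_s: 14.85
ee_pos: [0.5604, 0.0337, 0.1393]
tcp_rot: [[-0.239, 0.971, 0.001], [0.971, 0.239, 0.0], [-0.0, 0.001, -1.0]]
wrist_force: [-0.8, 0.3, 0.2]
finger_gap: 0.0232
grip_force: 0.0
```

Call:
carry_out --plan "0 0 0 0; 0 0 0 0; 0 0 0 0; 0 0 0 0; 0 0 0 0" --fingers -1 --squeeze 20

```text
time_s: 15.35
ee_pos: [0.5611, 0.0339, 0.1393]
tcp_rot: [[-0.239, 0.971, 0.002], [0.971, 0.239, 0.0], [0.0, 0.002, -1.0]]
wrist_force: [3.6, 0.6, -0.8]
finger_gap: 0.011
grip_force: 22.3
```

To row units: 3 mm / 600 = 0.005, 2.5 mm / 600 = 0.0042.

Call:
carry_out --plan "0 0 0 0; 0 0 0 0; 0 0 0.0008 0; 0 0 0.0017 0; 0.0008 0 0.0025 0; 0.0008 0 0.0033 0; 0.0017 0 0.0042 0; 0.0017 0 0.005 0" --fingers -1 --squeeze 90

```text
time_s: 16.15
ee_pos: [0.5611, 0.0339, 0.1398]
tcp_rot: [[-0.239, 0.971, -0.002], [0.971, 0.239, 0.001], [0.001, -0.001, -1.0]]
wrist_force: [8.4, 3.1, -16.5]
finger_gap: 0.0091
grip_force: 87.5
```

Call:
carry_out --plan "0 0 0.0008 0; 0 0 0.0017 0; 0.0008 0 0.0025 0; 0.0008 0 0.0033 0; 0.0008 0 0.0042 0; 0.0017 0 0.005 0; 0.0017 0 0.005 0; 0.0017 0 0.005 0"

```text
time_s: 16.95
ee_pos: [0.5611, 0.0339, 0.1401]
tcp_rot: [[-0.239, 0.971, -0.005], [0.971, 0.239, 0.001], [0.002, -0.005, -1.0]]
wrist_force: [10.7, 1.3, -27.1]
finger_gap: 0.009
grip_force: 87.5
```

Call:
carry_out --plan "0 0 0 0; 0 0 0 0; 0 0 0 0; 0 0 0 0"

```text
time_s: 17.35
ee_pos: [0.5611, 0.0339, 0.1401]
tcp_rot: [[-0.239, 0.971, -0.005], [0.971, 0.239, 0.001], [0.002, -0.005, -1.0]]
wrist_force: [12.4, 1.5, -27.4]
finger_gap: 0.0092
grip_force: 87.5
```

To row units: 2 mm / 600 = 0.0033, 1.5 mm / 600 = 0.0025.

Call:
carry_out --plan "0.0008 0 0.0008 0; 0.0017 0 0.0017 0; 0.0025 0 0.0017 0; 0.0033 0.0008 0.0017 0; 0.0033 0.0008 0.0017 0"

```text
time_s: 17.85
ee_pos: [0.5612, 0.0339, 0.1401]
tcp_rot: [[-0.238, 0.971, -0.009], [0.971, 0.238, -0.0], [0.002, -0.009, -1.0]]
wrist_force: [9.5, -0.8, -28.5]
finger_gap: 0.0086
grip_force: 87.8
```

Call:
carry_out --plan "0.0008 0 0.0008 0; 0.0008 0 0.0017 0; 0.0008 0 0.0017 0"

```text
time_s: 18.15
ee_pos: [0.5612, 0.0339, 0.1402]
tcp_rot: [[-0.238, 0.971, -0.011], [0.971, 0.238, -0.0], [0.002, -0.01, -1.0]]
wrist_force: [9.6, -0.3, -32.8]
finger_gap: 0.009
grip_force: 87.3
```

```bash
python3 - <<'E'
from h import *
s=cam("scene");o=env.get_obs();print({k:np.round(o[k],4).tolist() for k in("ee_pos","wrist_force","torque","joint_pos","joint_torque","finger_gap","time_s")})
cv2.imwrite("pics/g6.png",cv2.resize(s["img"][195:300,250:390],(800,600),interpolation=cv2.INTER_CUBIC))
E
```

```text
{'ee_pos': [0.5612, 0.0339, 0.1402], 'wrist_force': [9.678, -0.8918, -32.7923], 'torque': [0.0358, -2.0747, 0.0323], 'joint_pos': [-2.9807, 23.7775, -8.7609, 58.0724, -0.0438, 73.2325], 'joint_torque': [0.3655, -63.1929, 30.9073, 4.6867, -0.1663, -0.0183], 'finger_gap': 0.0088, 'time_s': 18.2}
```

View pics/g6.png

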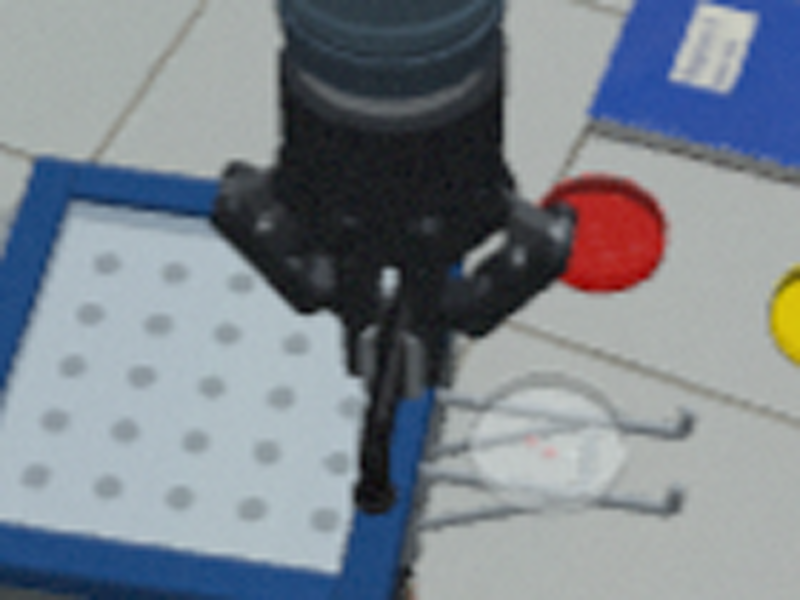

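The grip on the bar is sound, with the pads either side of it at crop (390,365), and the dish is undisturbed. The lid is still shut, so I'll keep pulling gradually with a lighter squeeze so the bar can pivot in the pads.

To row units: 2 mm / 600 = 0.0033, 1.5 mm / 600 = 0.0025.

Call:
carry_out --plan "0 0 0 0; 0 0 0 0; 0.0008 0 0.0008 0; 0.0017 0 0.0017 0; 0.0025 0.0008 0.0017 0; 0.0033 0.0008 0.0025 0; 0.0033 0.0008 0.0025 0" --squeeze 55

```text
time_s: 18.9
ee_pos: [0.5613, 0.034, 0.1403]
tcp_rot: [[-0.238, 0.971, -0.015], [0.971, 0.238, -0.001], [0.002, -0.015, -1.0]]
wrist_force: [7.9, -2.1, -35.8]
finger_gap: 0.009
grip_force: 86.9
```

To row units: 2 mm / 600 = 0.0033, 1.5 mm / 600 = 0.0025.

Call:
carry_out --plan "0.0008 0 0.0008 0; 0.0017 0 0.0017 0; 0.0025 0.0008 0.0017 0; 0.0033 0.0008 0.0025 0; 0.0033 0.0008 0.0025 0"

```text
time_s: 19.4
ee_pos: [0.5633, 0.0344, 0.1464]
tcp_rot: [[-0.238, 0.971, -0.013], [0.971, 0.238, -0.002], [0.001, -0.013, -1.0]]
wrist_force: [-7.0, -2.5, -1.3]
finger_gap: 0.0088
grip_force: 90.8
```

The gasket has let go. I'm raising the lid slowly to the ajar position.

To row units: 8 mm / 600 = 0.0133, 7 mm / 600 = 0.0117.

Call:
carry_out --plan "0 0 0.0017 0; 0 0 0.0033 0; 0 0 0.005 0; 0 0.0008 0.0067 0; 0 0.0008 0.0083 0; 0 0.0008 0.01 0; 0 0.0008 0.0117 0; 0 0.0008 0.0133 0"

```text
time_s: 20.2
ee_pos: [0.5672, 0.0354, 0.1578]
tcp_rot: [[-0.238, 0.971, -0.003], [0.971, 0.238, -0.001], [-0.0, -0.003, -1.0]]
wrist_force: [-4.8, -2.5, -5.9]
finger_gap: 0.0088
grip_force: 90.4
```

To row units: 7 mm / 600 = 0.0117, 6 mm / 600 = 0.01.

Call:
carry_out --plan "0.0008 0 0.0017 0; 0.0008 0 0.0033 0; 0.0008 0.0008 0.005 0; 0.0017 0.0008 0.0067 0; 0.0017 0.0008 0.0083 0; 0.0017 0.0008 0.01 0; 0.0017 0.0017 0.0117 0; 0.0017 0.0017 0.0117 0"

```text
time_s: 21.0
ee_pos: [0.5708, 0.0363, 0.1667]
tcp_rot: [[-0.239, 0.971, 0.003], [0.971, 0.239, -0.001], [-0.002, 0.003, -1.0]]
wrist_force: [-5.8, -3.6, -0.2]
finger_gap: 0.0087
grip_force: 88.8
```

Call:
carry_out --plan "0 0 0 0; 0 0 0 0; 0 0 0 0; 0 0 0 0; 0 0 0 0"

```text
time_s: 21.5
ee_pos: [0.5708, 0.0363, 0.1667]
tcp_rot: [[-0.239, 0.971, 0.003], [0.971, 0.239, -0.001], [-0.002, 0.003, -1.0]]
wrist_force: [-4.9, -3.4, 0.0]
finger_gap: 0.0092
grip_force: 88.8
```

```bash
python3 - <<'E'
from h import *
s=cam("scene");o=env.get_obs();print({k:np.round(o[k],4).tolist() for k in("ee_pos","joint_velocities","wrist_force","time_s")})
cv2.imwrite("pics/g7.png",cv2.resize(s["img"][195:330,220:400],(800,600),interpolation=cv2.INTER_CUBIC))
E
```

```text
{'ee_pos': [0.5708, 0.0363, 0.1667], 'joint_velocities': [-0.0048, -0.0394, -0.0982, 0.0705, -0.0145, -0.0194], 'wrist_force': [-5.4421, -3.4403, -0.0802], 'time_s': 21.55}
```

View pics/g7.png

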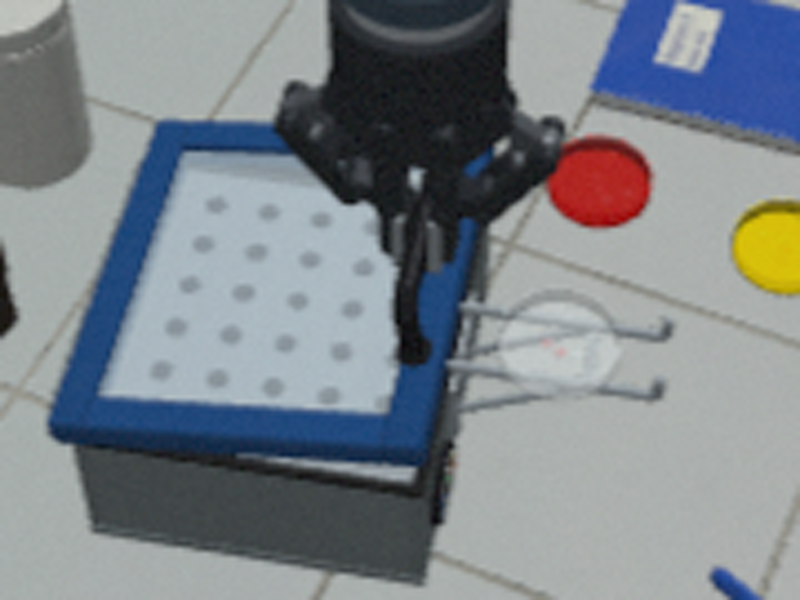

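The lid is ajar, with a wedge gap visible at crop (420,465), and it is held still. The dish is level on the rails at (558,340). Handing in.

```bash
python3 -c "
from cell import env; print(env.finish_job())"
```

```text
the job is handed in; nothing more can be done
None
```

The job is handed in: the dish sits level on the rails, and the arm is holding the lid still at about 0.163 rad by my estimate, roughly 3 cm open at the front edge; the pull peaked at about 36 N before the gasket let go.

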